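# Seat the map projector on its cone, groove and flat

### The arm

A 6-joint arm with a two-finger parallel gripper is mounted at the origin on the work surface. World frame = base frame: x ahead of the robot, y to its left, z up, the work surface at z = 0. Lengths are in m, angles in degrees, forces in N, time in s.
With the tool pointing down it reaches from about 0.3 to 0.75 m from the base axis. Payload 8.5 kg.
Tool frame: the origin (TCP) lies on the centre line of the jaws, within the pads' length; the fingertips stand env.tcp_to_tips ahead of it and the grasp point (between the pads) lies 8 mm behind it (env.tcp_to_tips is the distance from the TCP to the fingertips, in m); z points along the fingers, y is the direction in which the jaws open and shut (so a half turn about z gives the same grasp; the last joint's range is limited). The gripper opens to 85 mm and grips with 20 to 120 N. Pads are 22 mm wide; open, the fingers measure 114 mm over their backs; the gripper's body (76 mm by 85 mm) begins 54 mm behind the grasp point. The pads swing forward as they close: fully open they stand 13 mm farther back than shut.
Start: joints at [63.295, 21.807, 74.336, -0, 83.858, -12.336], TCP at [0.136, 0.533, 0.242] pointing down, gripper open.
Joint ranges: [-178.18, 178.18], [-50.72, 133.34], [12.68, 142.11], [-81.47, 261.47], [9.98, 163.14], [-165.26, 165.26]. Speed limits (degrees/s): [136.94, 136.94, 180, 180, 180, 180].

### API

Orientations are given as a 3x3 rotation matrix whose columns are the frame's x, y, z axes.
In Python, from rig import env gives the robot as it stands. The module is installed in compiled form; this text tells all that it offers.
- The arm moves only by the tool carry_out, never from a script. Its argument "rows" is a list of rows, each an object of numbers: "tx", "ty", "tz": the shift along the tool's x, y, z in cm; "yaw": the turn about the tool's z in rad. In form: [{"tx": .., "ty": .., "tz": .., "yaw": ..}, ...]. A call has 1 to 12 rows; each row shifts and turns the pose as measured when the row begins, along the tool's axes as they then stand; what a row does not reach is not made up. A row lasts 1/10 s, in which the tool goes at most 50 mm and 8.59 degrees, less where a joint would pass 70% of its speed; a pose out of reach is approached as far as the arm can. A call is refused whole if a number of a shift passes 5 or a number of a turn 0.15, either way. A call with a gripper value outside its range is refused whole. "jaw" is the closure, from -1 (fully open) to 1 (shut), set as the call begins (left out, the last holds). The fingers move at their own pace and stop on an object; "squeeze" is the grip in N (left out, the last holds). Time passes only in rows, so rows that do not move let the fingers close. It gives the time, the measured TCP pose, the force and the opening at its end, in the units of the state.
- env.observe(): the state, without advancing time (a new reading comes with each control period).
- env.get_image(name): name is "side" or "top"; returns the picture (400x640x3 uint8, red, green, blue); there is no depth.
- env.camera_params(name): a dict with "vertical_fov" (degrees; the focal length in pixels is half the picture's height over the tangent of half this angle, whatever the lens; pixels are square), "cx", "cy" (the principal point, pixels), "view" (4x4, takes a point from world to camera coordinates). Camera axes: x right, y up, looking along -z (the intrinsics and any distortion apply to the point x, -y, -z); pixel columns grow to the right and rows downward; lengths in m; the calibration is good to about 2 mm. A picture is of the moment at which its call begins. camera_params takes no time and is no camera call.
- env.close_job(): hands the job in, once; it reports no verdict.
The state is a dict: "time_s": time; "q": joint angles; "qvel": joint speeds; "joint_efforts": joint torques, N m; "position": TCP position; "tool_rot": TCP orientation; "ft_force": force on the tool from outside, world axes, zero at the start; "wrist_torque": the same for the moment, N m; "grip_width": finger opening in m.
Only numpy, scipy, OpenCV 4.12 (cv2) and the standard library are available. Lean on these libraries where they do the work, as an engineer would, in place of code of your own. Each camera call takes 0.05 s, during which the arm holds its last target. There are 200 camera calls.

### The job

Lift the small map projector off its charging pad and settle it back on its seat plate, so that its three ball feet are fully home in the cone, the groove and the flat and it will throw its picture exactly where it was aimed. Let the balls find their seats by feel under light pressure, never pushing harder than about 15 N, keep hold of it until all three feet are down, then let go; do not disturb the other things on the shelf.

Things in the scene. Friction and masses are not known exactly. Their poses are not given: they have to be found in the camera images.
- projector: Small white box projector, about 0.45 kg (0.35 to 0.57), on an aluminium foot plate with three 12 mm steel ball feet. Origin: level with the balls' undersides, below the middle of the white case; x = lens direction, y = left, z = up. Foot plate 116 x 90 x 5, z 14 to 19, y -49 to 41. It fits its seats only one way round. Starts standing level on the charging pad.
- case_mid (a point): middle of the projector's white case, 42 above the balls' undersides. Case 104 long (x) x 54 wide (y) x 46 high, z 19 to 65 in the projector's frame, so it can be gripped across its 54 width; the lens ring sticks out 6 at the front
- foot_cone (a point): centre of the rear left ball foot, at (-46, 28, 6) in the projector's frame; it belongs in the cone
- foot_groove (a point): centre of the front left ball foot, at (46, 28, 6) in the projector's frame; it belongs in the V groove
- foot_flat (a point): centre of the right-hand ball foot, at (0, -38, 6) in the projector's frame; it belongs on the flat floor of the round recess
- mount: Seat set fixed to the shelf: square dark steel base slab 170 x 170 x 18 (x -30 to 140, y -90 to 80) carrying an aluminium seat plate 14 thick, its face 32 above the shelf. Origin: at shelf level on the vertical axis of the cone; x = along the slab, y = left, z = up. Fully home, all three ball centres are 34.5 above the shelf; a ball standing on the plate's face beside its seat has its centre at 38.
- plate_mid (a point): middle of the seat plate's face (130 x 112) if it were square to the slab. It is not: the plate pivots about the cone's axis for aiming and is clamped tight where it was last aimed, 6 to 34 degrees to the left (anticlockwise from above) of the mount's x axis. This angle is NOT measured and this point does not follow it; it must be seen or felt. The clamp knob stays below the projector's foot plate.
- cone_seat (a point): centre of the cone's mouth, level with the plate's face, 32 above the shelf; on the pivot axis, so true at any aim. Cone 12 wide at the face, walls at 45 degrees, polished and rigid (friction about 0.2)
- groove_ahead (a point): where the middle of the V groove's mouth would be if the plate were square to the slab: 92 ahead of the cone. The real groove lies 92 from the cone, 6 to 34 degrees round to the left, and runs towards the cone; 28 long, 12 wide at the face, walls at 45 degrees
- flat_ahead (a point): where the middle of the flat-floored round recess (22 wide, 3.5 deep) would be if the plate were square to the slab, at the height of the plate's face: 46 ahead of the cone and 66 to its right; turns about the cone with the plate
- pad: flat black rubber charging pad 140 x 120 x 4, fixed to the shelf, origin at the centre of its underside
- card_tin: faded blue tin card box 70 x 98 x 28, loose; leave alone. Origin at the centre of its underside
- dice_tray: maple dice tray with rounded corners 150 x 190 x 30, loose; leave alone. Origin at the centre of its underside
- marble: squat amber glass marble 23 wide, 15 high, lying in the dice tray; leave alone
- die: chrome twelve-sided die 19 high, loose on the shelf; leave alone. Origin at the centre of its underside
Not all that is in view belongs to the job. What is shaped like the mount but orange is not meant.

How it is judged:
By the outcome, as a careful person would: the job done as asked, in the order asked, and still so for the second after the job is handed in, with the robot touching nothing.
It also fails if it takes over 58 s, if anything falls off the work surface, if the arm or the gripper's body presses on something with over 40 N, if the wrist force passes 120 N, or if a joint passes its speed limit or range.

## Working session

There is one attempt and no reset: what is moved stays moved. The work goes in short steps, Python scripts to look and compute and a tool call to move; the robot and the scene stay as the last step left them, time stands still between calls to the robot, and variables do not carry over. Pictures are saved under pics/ and viewed, about 8 in all and at most 12, crops included, and the job is handed in when it is done.

Besides the shell and the picture viewer there is one more tool, called after "Emit:" as name(argument=value, ...), one argument or row to a line, values as JSON. carry_out: Moves the arm, as the interface text tells. Its arguments: {"type":"object","properties":{"rows":{"type":"array","items":{"type":"object","properties":{"tx":{"type":"number"},"ty":{"type":"number"},"tz":{"type":"number"},"yaw":{"type":"number"}}}},"jaw":{"type":"number"},"squeeze":{"type":"number"}},"required":["rows"]}

```bash
mkdir -p pics
python3 - <<'E'
from rig import env
import cv2
for n in("top","side"):
    cv2.imwrite(f"pics/{n}0.png",env.get_image(n)[:,:,::-1])
    p=env.camera_params(n);print(n,p)
print(env.observe(),env.tcp_to_tips)
E
```

```text
top {'vertical_fov': 51.76401289061224, 'cx': 317.96984470484824, 'cy': 192.1425106799119, 'view': array([[-0.00946188, -0.99988452,  0.01189186,  0.011552  ],
       [ 0.99211559, -0.0079008 ,  0.12507688, -0.52345596],
       [-0.12496849,  0.01298156,  0.99207578, -1.0637851 ],
       [ 0.        ,  0.        ,  0.        ,  1.        ]])}
side {'vertical_fov': 50.00466587553082, 'cx': 316.0829751991462, 'cy': 199.5134754591704, 'view': array([[-9.98370426e-01, -5.70528802e-02,  1.20894163e-03,
         5.21586038e-01],
       [ 3.86919270e-02, -6.61195687e-01,  7.49215054e-01,
        -7.17888221e-02],
       [-4.19455298e-02,  7.48040929e-01,  6.62325706e-01,
        -1.40591922e+00],
       [ 0.00000000e+00,  0.00000000e+00,  0.00000000e+00,
         1.00000000e+00]])}
{'time_s': 0.1, 'q': array([ 6.32928019e+01,  2.18372419e+01,  7.43799995e+01, -3.42886325e-04,
        8.38581312e+01, -1.23353798e+01]), 'qvel': array([ 0.1022036 , -0.10824276, -0.1530766 , -0.01895545,  0.0918765 ,
       -0.02223324]), 'joint_efforts': array([ 4.83654716e-03, -4.49216759e+01, -2.31654882e+01, -1.44760679e-04,
        3.70422495e-03, -6.48550576e-05]), 'position': array([0.13640092, 0.53255648, 0.24177488]), 'tool_rot': array([[-9.68705445e-01,  2.48212444e-01, -5.85911603e-04],
       [ 2.48212983e-01,  9.68704768e-01, -1.17783032e-03],
       [ 2.75223221e-04, -1.28640151e-03, -9.99999135e-01]]), 'ft_force': array([-0.38191472, -0.56352613,  0.94666043]), 'wrist_torque': array([0.00109964, 0.03025591, 0.02516954]), 'grip_width': 0.08505348665989519} 0.011
```

View pics/top0.png

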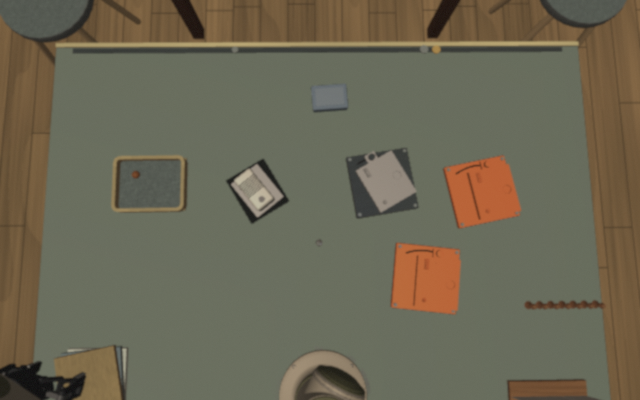

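View pics/side0.png

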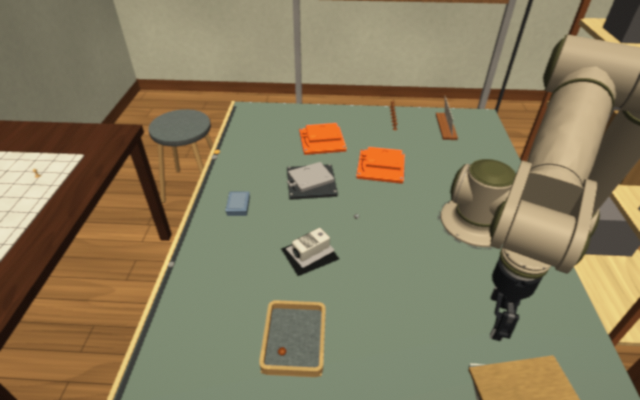

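The top view shows the projector on its black pad at about (257,190). The dark slab with its silver seat plate is at (383,183). Two orange look-alikes are at (483,190) and (427,279); the mount is the dark steel one, so neither is meant. I'll confirm this in one enlarged crop.

Run:
```python
import cv2,numpy as np
t=cv2.imread("pics/top0.png")
a=cv2.resize(t[150:230,220:295],None,fx=5,fy=5,interpolation=cv2.INTER_CUBIC)
b=cv2.resize(t[143:223,340:425],None,fx=5,fy=5,interpolation=cv2.INTER_CUBIC)
cv2.imwrite("pics/crop1.png",np.clip(np.hstack([a,b])*1.3,0,255))
```

```text
[ WARN:0@0.142] global loadsave.cpp:1063 imwrite_ Unsupported depth image for selected encoder is fallbacked to CV_8U.
```

View pics/crop1.png

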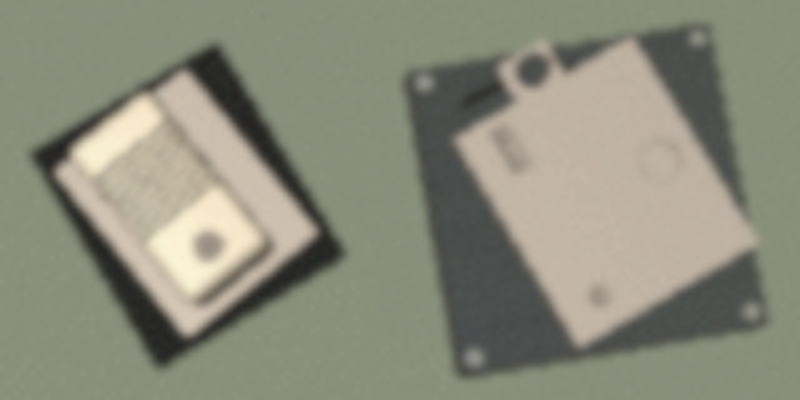

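```bash
cat > h.py <<'E'
import numpy as np,cv2
from rig import env
def cam(n):
    p=env.camera_params(n);V=p["view"];f=200/np.tan(np.radians(p["vertical_fov"]/2))
    return p,V,f
def ray(n,uv,z):
    p,V,f=cam(n);uv=np.atleast_2d(uv).astype(float)
    d=np.c_[(uv[:,0]-p["cx"])/f,-(uv[:,1]-p["cy"])/f,-np.ones(len(uv))]@V[:3,:3]
    c=-V[:3,:3].T@V[:3,3]
    return (c+d*((z-c[2])/d[:,2:]))
def proj(n,X):
    p,V,f=cam(n);X=np.atleast_2d(X)@V[:3,:3].T+V[:3,3]
    return np.c_[p["cx"]-f*X[:,0]/X[:,2],p["cy"]+f*X[:,1]/X[:,2]]
E
python3 - <<'E'
from h import *
t=cv2.imread("pics/top0.png");g=cv2.cvtColor(t,cv2.COLOR_BGR2GRAY).astype(float)
hsv=cv2.cvtColor(t,cv2.COLOR_BGR2HSV)
print("colors plate",t[190,385],"slab",t[200,360],"table",t[230,330],"footpl",t[170,265], "case",t[172,240+8],"pad",t[215,255])
def big(m,x0,x1,y0,y1):
    k=np.zeros_like(m);k[y0:y1,x0:x1]=m[y0:y1,x0:x1]
    c,_=cv2.findContours(k,cv2.RETR_EXTERNAL,cv2.CHAIN_APPROX_NONE);return max(c,key=cv2.contourArea)
def show(nm,c,z,n="top"):
    r=cv2.minAreaRect(c.reshape(-1,2).astype(np.float32));b=cv2.boxPoints(r);w=ray(n,b,z)
    s=[np.linalg.norm(w[i]-w[(i+1)%4])*1e3 for i in range(4)]
    a=[np.degrees(np.arctan2(*(w[(i+1)%4]-w[i])[1::-1])) for i in range(4)]
    print(nm,"c",ray(n,r[0],z)[0,:2].round(4),"sides",np.round(s,1),"ang",np.round(a,1),"px",np.round(r[0],1))
R,G,B=[t[:,:,i].astype(int) for i in(2,1,0)]
alu=((R-G>=3)&(R>110)).astype(np.uint8)*255
dark=(g<75).astype(np.uint8)*255
mm=big(alu,345,420,145,220);print(cv2.contourArea(mm));show("plate",mm,.032)
op=cv2.morphologyEx(alu,cv2.MORPH_OPEN,np.ones((15,15),np.uint8))
show("plate_open",big(cv2.morphologyEx(alu,cv2.MORPH_OPEN,np.ones((9,9),np.uint8)),345,420,145,220),.032)
notT=(G-R<3).astype(np.uint8)*255
show("slab",big(((G-R<4)|(g<85)).astype(np.uint8)*255,340,425,140,225),.018)
show("proj+pad",big(((G-R<4)|(g<75)).astype(np.uint8)*255,220,295,150,230),.004)
show("footplate+case",big(alu,225,290,155,225),.019)
bright=((R>175)).astype(np.uint8)*255
show("case",big(cv2.morphologyEx(((g>135)).astype(np.uint8)*255,cv2.MORPH_CLOSE,np.ones((3,3))),225,290,155,225),.065)
# dark blobs in the plate: weighted centroids
bg=cv2.medianBlur(t,21)
bgg=cv2.cvtColor(bg,cv2.COLOR_BGR2GRAY).astype(float)
for nm,(x,y),r in(("cone",(385,202),5),("groove",(367.4,173),7),("flat",(397,175),7)):
    Y,X=np.mgrid[0:400,0:640];w=np.clip(bgg-g-3,0,None)*((X-x)**2+(Y-y)**2<r*r)
    if w.sum()==0: print(nm,"none");continue
    c=((w*X).sum()/w.sum(),(w*Y).sum()/w.sum());print(nm,np.round(c,2),ray("top",c,.032)[0].round(4))
b=cv2.imread("pics/side0.png")
a=cv2.resize(b[222:277,278:343],None,fx=6,fy=6,interpolation=cv2.INTER_CUBIC)
d=cv2.resize(b[152:207,280:345],None,fx=6,fy=6,interpolation=cv2.INTER_CUBIC)
cv2.imwrite("pics/crop2.png",np.hstack([a,d]))
E
```

```text
colors plate [128 139 150] slab [58 60 57] table [ 95 111 106] footpl [30 32 33] case [156 177 190] pad [ 92 101 107]
1974.0
plate c [ 0.5623 -0.1698] sides [114.6 154.1 112.9 152.9] ang [ -59.2 -151.   120.2   29.6] px [383.8 177.3]
plate_open c [ 0.5558 -0.1729] sides [113.5 137.8 112.  136.7] ang [ -59.3 -151.   120.2   29.6] px [385.  179.7]
slab c [ 0.553  -0.1671] sides [181.5 179.6 178.  178.6] ang [ -80.2 -172.3   99.5    8.9] px [382.  181.5]
proj+pad c [0.5334 0.1723] sides [124.8 143.  123.2 141.8] ang [ -58.5 -149.1  121.    31.5] px [257.2 190.3]
footplate+case c [0.534  0.1729] sides [ 90.3 120.5  89.4 119.7] ang [ -50.8 -141.7  128.6   38.7] px [256.2 189.4]
case c [0.528 0.167] sides [ 82.1 112.2  81.3 111.4] ang [ -50.8 -141.7  128.6   38.7] px [256.1 189.3]
cone [384.3  201.71] [ 0.4966 -0.1692  0.032 ]
groove [367.15 173.23] [ 0.5737 -0.1254  0.032 ]
flat [397.43 172.97] [ 0.5738 -0.2068  0.032 ]
```

View pics/crop2.png

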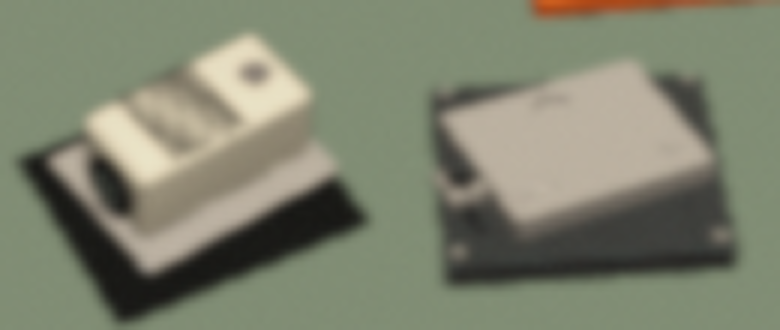

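Side crop: the dark lens sits at the left end, towards +x/+y. The top view therefore gives the projector a heading of about 38.7°. Top-view seat marks are cone (384,202), groove (367,173) and flat (397,173), so the plate heading is about 29.9°. Next I'll refine the case position.

Run:
```python
from h import *
for n,(x0,x1,y0,y1) in(("top",(225,290,155,225)),("side",(280,345,224,275))):
    p,V,f=cam(n);print(n,"cam at",(-V[:3,:3].T@V[:3,3]).round(3))
    t=cv2.imread(f"pics/{n}0.png");k=8
    c=cv2.resize(t[y0:y1,x0:x1],None,fx=k,fy=k,interpolation=cv2.INTER_CUBIC).astype(int)
    m=((c[:,:,2]>(168 if n=="top" else 185))).astype(np.uint8)*255
    m=cv2.morphologyEx(m,cv2.MORPH_OPEN,np.ones((13,13),np.uint8))
    cs,_=cv2.findContours(m,cv2.RETR_EXTERNAL,cv2.CHAIN_APPROX_NONE)
    cs=[q for q in cs if cv2.contourArea(q)>1500]
    h=cv2.convexHull(np.vstack(cs)).reshape(-1,2)
    r=cv2.minAreaRect(h.astype(np.float32));b=cv2.boxPoints(r)
    if n=="side":
        b=cv2.approxPolyN(h.reshape(-1,1,2).astype(np.int32),4,ensure_convex=True).reshape(-1,2).astype(float)
    uv=(b+.5)/k-.5+[x0,y0];w=ray(n,uv,.069)
    print(uv.round(1).tolist(),"mid",w.mean(0).round(4),"sides",[round(np.linalg.norm(w[i]-w[(i+1)%4])*1e3,1) for i in range(4)],[round(float(np.degrees(np.arctan2(*(w[(i+1)%4]-w[i])[1::-1]))),1) for i in range(4)])
    o=c.clip(0,255).astype(np.uint8);cv2.polylines(o,[np.int32(b)],True,(0,0,255),1)
    o=o[:400,:];cv2.imwrite(f"pics/m_{n}.png",o)
a,b=[cv2.imread(f"pics/m_{n}.png") for n in("top","side")]
H=max(a.shape[0],b.shape[0]);pad=lambda i:cv2.copyMakeBorder(i,0,H-i.shape[0],0,0,cv2.BORDER_CONSTANT)
o=np.hstack([pad(a),pad(b)]);cv2.imwrite("pics/crop3.png",cv2.resize(o,None,fx=.75,fy=.75,interpolation=cv2.INTER_AREA))
```

```text
top cam at [0.386 0.021 1.121]
[[234.1, 180.3], [248.4, 168.7], [271.6, 197.4], [257.3, 209.0]] mid [0.529  0.1748 0.069 ] sides [np.float64(47.1), np.float64(96.2), np.float64(46.7), np.float64(95.9)] [-50.4, -141.2, 129.1, 39.0]
side cam at [0.465 1.034 0.984]
[[301.6, 252.9], [291.1, 241.6], [319.3, 227.1], [330.2, 237.7]] mid [0.5281 0.1772 0.069 ] sides [np.float64(53.8), np.float64(101.4), np.float64(54.0), np.float64(101.4)] [-50.8, -140.9, 129.1, 39.0]
```

View pics/crop3.png

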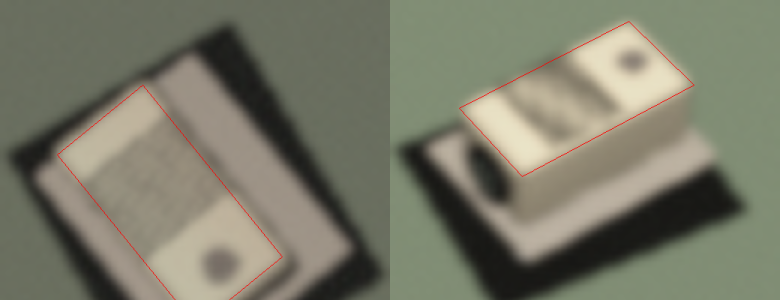

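Both views agree: the projector is at about (0.5286, 0.176) with a heading of 39°. I'll move above it.

Emit:
carry_out(
  rows=[
    {"tx": -3.9,"ty": -2.07},
    {"tx": -3.9,"ty": -2.07},
    {"tx": -3.9,"ty": -2.07},
    {"tx": -3.9,"ty": -2.07},
    {"tx": -3.9,"ty": -2.07},
    {"tx": -3.9,"ty": -2.07},
    {"tx": -3.9,"ty": -2.07},
    {"tx": -3.9,"ty": -2.07},
    {"tx": -3.9,"ty": -2.07},
    {"tx": -3.9,"ty": -2.07},
    {"tx": -3.9,"ty": -2.07},
    {"tx": -3.9,"ty": -2.07},
  ],
  jaw=-1,
)

```text
validation failed for argument at $.ro...
```

Emit:
carry_out(
  rows=[
    {"yaw": -0.15},
    {"yaw": -0.15},
    {"yaw": -0.15},
    {"yaw": -0.15},
    {"yaw": -0.15},
    {"yaw": -0.15},
    {},
  ],
)

```text
validation failed for argument at $.ro...
```

```bash
cat >> h.py <<'E'
def st(tx=None,ty=None,tz=None,head=None):
    """head = wanted heading of tool y (deg), target in m"""
    s=env.observe();R=s["tool_rot"];p=s["position"]
    hy=np.degrees(np.arctan2(R[1,1],R[0,1]))
    print("t",round(s["time_s"],2),"p",p.round(4),"yhead",round(hy,2),"tilt",R[:2,2].round(4),"F",s["ft_force"].round(2),"M",s["wrist_torque"].round(3),"w",round(s["grip_width"],4))
    if tx is not None:
        d=R.T@(np.array([tx,ty,tz])-p)*100;print("shift cm",d.round(2))
    if head is not None: print("yaw rad",round(-np.radians((head-hy+180)%360-180),3))
E
python3 -c "
from h import *
st(.5286,.176,.042,129)"
```

```text
t 0.1 p [0.1364 0.5326 0.2418] yhead 75.63 tilt [-0.0006 -0.0012] F [-0.38 -0.56  0.95] M [0.001 0.03  0.025] w 0.0851
shift cm [-46.85 -24.78  20.  ]
yaw rad -0.932
```

Emit:
carry_out(
  rows=[
    {"tx": -3.9,"ty": -2.07,"tz": 0,"yaw": 0},
    {"tx": -3.9,"ty": -2.07,"tz": 0,"yaw": 0},
    {"tx": -3.9,"ty": -2.07,"tz": 0,"yaw": 0},
    {"tx": -3.9,"ty": -2.07,"tz": 0,"yaw": 0},
    {"tx": -3.9,"ty": -2.07,"tz": 0,"yaw": 0},
    {"tx": -3.9,"ty": -2.07,"tz": 0,"yaw": 0},
    {"tx": -3.9,"ty": -2.07,"tz": 0,"yaw": 0},
    {"tx": -3.9,"ty": -2.07,"tz": 0,"yaw": 0},
    {"tx": -3.9,"ty": -2.07,"tz": 0,"yaw": 0},
    {"tx": -3.9,"ty": -2.07,"tz": 0,"yaw": 0},
    {"tx": -3.9,"ty": -2.07,"tz": 0,"yaw": 0},
    {"tx": -3.9,"ty": -2.07,"tz": 0,"yaw": 0},
  ],
  jaw=-1,
  squeeze=40,
)

```text
time_s: 1.3
position: [0.5385, 0.1649, 0.2379]
tool_rot: [[-0.971, 0.239, -0.007], [0.239, 0.971, -0.004], [0.006, -0.005, -1.0]]
ft_force: [-0.1, 0.2, 0.5]
grip_width: 0.0858
```

Emit:
carry_out(
  rows=[
    {"tx": 0,"ty": 0,"tz": 0,"yaw": -0.15},
    {"tx": 0,"ty": 0,"tz": 0,"yaw": -0.15},
    {"tx": 0,"ty": 0,"tz": 0,"yaw": -0.15},
    {"tx": 0,"ty": 0,"tz": 0,"yaw": -0.15},
    {"tx": 0,"ty": 0,"tz": 0,"yaw": -0.15},
    {"tx": 0,"ty": 0,"tz": 0,"yaw": -0.15},
    {"tx": 0,"ty": 0,"tz": 0,"yaw": 0},
  ],
)

```text
time_s: 2.0
position: [0.542, 0.1589, 0.2335]
tool_rot: [[-0.788, -0.616, -0.014], [-0.616, 0.788, -0.005], [0.014, 0.005, -1.0]]
ft_force: [0.7, -0.0, -0.7]
grip_width: 0.0855
```

```bash
python3 -c "
from h import *
st(.5286,.176,.042,129)"
```

```text
t 2.0 p [0.542  0.1589 0.2335] yhead 127.99 tilt [-0.014  -0.0049] F [ 0.67 -0.   -0.7 ] M [ 0.014  0.037 -0.011] w 0.0855
shift cm [-0.26  2.09 19.16]
yaw rad -0.018
```

Emit:
carry_out(
  rows=[
    {"tx": -0.1,"ty": 0.7,"tz": 4,"yaw": -0.018},
    {"tx": -0.1,"ty": 0.7,"tz": 4,"yaw": 0},
    {"tx": -0.1,"ty": 0.7,"tz": 4,"yaw": 0},
  ],
)

```text
time_s: 2.3
position: [0.5329, 0.1768, 0.1151]
tool_rot: [[-0.785, -0.619, -0.001], [-0.619, 0.785, -0.004], [0.003, -0.002, -1.0]]
ft_force: [1.0, -0.3, -0.6]
grip_width: 0.0853
```

```bash
python3 -c "
from h import *
st(.5286,.176,.042,129)"
```

```text
t 2.3 p [0.5329 0.1768 0.1151] yhead 128.26 tilt [-0.0011 -0.0038] F [ 0.96 -0.28 -0.61] M [-0.016 -0.026  0.017] w 0.0853
shift cm [0.36 0.22 7.32]
yaw rad -0.013
```

Emit:
carry_out(
  rows=[
    {"tx": 0.3,"ty": 0.2,"tz": 2.0,"yaw": -0.013},
    {"tx": 0.1,"ty": 0,"tz": 2.0,"yaw": 0},
    {"tx": 0,"ty": 0,"tz": 1.5,"yaw": 0},
  ],
)

```text
time_s: 2.6
position: [0.5252, 0.1762, 0.054]
tool_rot: [[-0.785, -0.62, -0.009], [-0.62, 0.785, -0.004], [0.01, 0.002, -1.0]]
ft_force: [0.0, -0.8, -0.2]
grip_width: 0.0852
```

```bash
python3 -c "
from h import *
st(.5286,.176,.042,129)"
```

```text
t 2.6 p [0.5252 0.1762 0.054 ] yhead 128.32 tilt [-0.0089 -0.0045] F [ 0.02 -0.81 -0.19] M [ 0.014 -0.065 -0.065] w 0.0852
shift cm [-0.27 -0.23  1.2 ]
yaw rad -0.012
```

Emit:
carry_out(
  rows=[
    {"tx": -0.27,"ty": -0.23,"tz": 1.0,"yaw": -0.012},
  ],
)

```text
time_s: 2.7
position: [0.528, 0.176, 0.0427]
tool_rot: [[-0.779, -0.627, -0.011], [-0.627, 0.779, -0.005], [0.012, 0.003, -1.0]]
ft_force: [-0.1, 0.6, -0.2]
grip_width: 0.0853
```

```bash
python3 -c "
from h import *
cv2.imwrite('pics/side1.png',cv2.resize(env.get_image('side')[200:290,260:370,::-1],None,fx=6,fy=6,interpolation=cv2.INTER_CUBIC))
st(.5286,.176,.042,129)"
```

```text
t 2.75 p [0.5282 0.1758 0.0415] yhead 128.89 tilt [-0.0122 -0.0049] F [-0.76 -0.19 -2.39] M [-0.005 -0.055  0.049] w 0.0854
shift cm [-0.04 -0.01 -0.05]
yaw rad -0.002
```

View pics/side1.png

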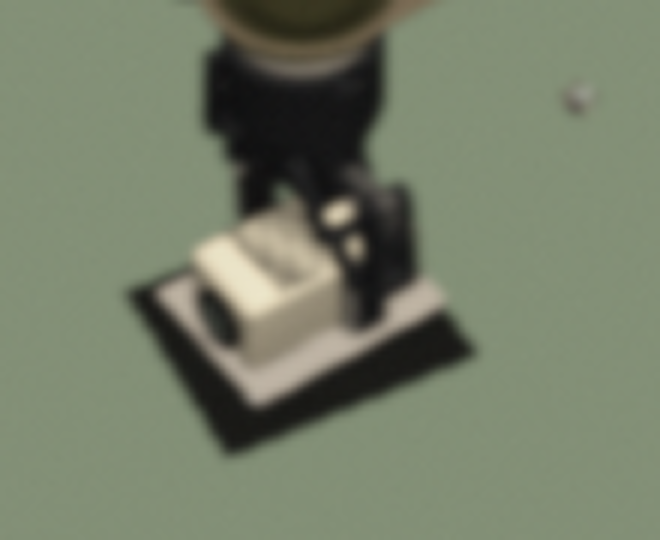

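Emit:
carry_out(
  rows=[
    {"tx": 0,"ty": 0,"tz": -0.1,"yaw": 0},
    {"tx": 0,"ty": 0,"tz": -0.06,"yaw": 0},
    {"tx": 0,"ty": 0,"tz": -0.06,"yaw": 0},
    {"tx": 0,"ty": 0,"tz": -0.06,"yaw": 0},
    {"tx": 0,"ty": 0,"tz": -0.06,"yaw": 0},
  ],
  jaw=1,
  squeeze=40,
)

```text
time_s: 3.25
position: [0.5289, 0.1758, 0.0463]
tool_rot: [[-0.781, -0.625, -0.011], [-0.625, 0.781, -0.005], [0.012, 0.003, -1.0]]
ft_force: [-0.4, 0.5, -4.3]
grip_width: 0.0534
```

```bash
python3 -c "
from h import *
st(.5286,.176,.042,129)"
```

```text
t 3.25 p [0.5289 0.1758 0.0463] yhead 128.67 tilt [-0.0111 -0.0047] F [-0.39  0.54 -4.31] M [ 0.068 -0.018 -0.006] w 0.0534
shift cm [0.01 0.03 0.43]
yaw rad -0.006
```

Emit:
carry_out(
  rows=[
    {"tx": 0,"ty": 0,"tz": -1.5,"yaw": 0},
    {"tx": 0,"ty": 0,"tz": -3,"yaw": 0},
    {"tx": 0,"ty": 0,"tz": -3,"yaw": 0},
    {"tx": 0,"ty": 0,"tz": -1.5,"yaw": 0},
    {"tx": 0,"ty": 0,"tz": -0.1,"yaw": 0.1},
    {"tx": 0,"ty": 0,"tz": -0.1,"yaw": 0.05},
  ],
)

```text
time_s: 3.85
position: [0.5281, 0.1762, 0.1412]
tool_rot: [[-0.868, -0.496, -0.016], [-0.496, 0.868, -0.005], [0.016, 0.003, -1.0]]
ft_force: [0.1, -0.8, -5.3]
grip_width: 0.0534
```

```bash
python3 -c "
from h import *
st(.5511,-.1717,.13,120)"
```

```text
t 3.85 p [0.5281 0.1762 0.1412] yhead 119.75 tilt [-0.0159 -0.0051] F [ 0.15 -0.77 -5.32] M [ 0.002  0.023 -0.079] w 0.0534
shift cm [ 15.25 -31.34   1.26]
yaw rad -0.004
```

Emit:
carry_out(
  rows=[
    {"tx": 0.6,"ty": -1.3,"tz": 0,"yaw": 0},
    {"tx": 1.3,"ty": -2.6,"tz": 0,"yaw": 0},
    {"tx": 1.3,"ty": -2.6,"tz": 0,"yaw": 0},
    {"tx": 1.3,"ty": -2.6,"tz": 0,"yaw": 0},
    {"tx": 1.3,"ty": -2.6,"tz": 0,"yaw": 0},
    {"tx": 1.3,"ty": -2.6,"tz": 0,"yaw": 0},
    {"tx": 1.3,"ty": -2.6,"tz": 0,"yaw": 0},
    {"tx": 1.3,"ty": -2.6,"tz": 0,"yaw": 0},
    {"tx": 1.3,"ty": -2.6,"tz": 0,"yaw": 0},
    {"tx": 1.3,"ty": -2.6,"tz": 0,"yaw": 0},
    {"tx": 1.3,"ty": -2.6,"tz": 0,"yaw": 0},
    {"tx": 1.3,"ty": -2.6,"tz": 0,"yaw": 0},
  ],
)

```text
time_s: 5.05
position: [0.5438, -0.1745, 0.14]
tool_rot: [[-0.861, -0.509, -0.025], [-0.509, 0.861, -0.004], [0.023, 0.009, -1.0]]
ft_force: [1.0, 0.5, -5.3]
grip_width: 0.0538
```

```bash
python3 -c "
from h import *
st(.5511,-.1717,.13,120)"
```

```text
t 5.05 p [ 0.5438 -0.1745  0.14  ] yhead 120.58 tilt [-0.0245 -0.0042] F [ 0.99  0.51 -5.31] M [ 0.019 -0.029  0.066] w 0.0538
shift cm [-0.79 -0.14  0.98]
yaw rad 0.01
```

Emit:
carry_out(
  rows=[
    {"tx": -0.4,"ty": -0.07,"tz": 2.2,"yaw": 0.01},
    {"tx": -0.4,"ty": -0.07,"tz": 2.2,"yaw": 0},
    {"tx": 0,"ty": 0,"tz": 0.3,"yaw": 0},
  ],
)

```text
time_s: 5.35
position: [0.5491, -0.179, 0.0913]
tool_rot: [[-0.868, -0.497, -0.024], [-0.497, 0.868, -0.006], [0.024, 0.007, -1.0]]
ft_force: [-0.6, 0.1, -4.7]
grip_width: 0.0534
```

Run:
```python
from h import *
st(.5511,-.1717,.085,120)
im={}
for n in("top","side"):
    im[n]=env.get_image(n)[:,:,::-1].copy();cv2.imwrite(f"pics/{n}2.png",im[n])
a=cv2.resize(im["top"][143:223,335:425],None,fx=4.4,fy=4.4,interpolation=cv2.INTER_CUBIC)
b=cv2.resize(im["side"][130:210,270:360],None,fx=4.4,fy=4.4,interpolation=cv2.INTER_CUBIC)
cv2.imwrite("pics/hov.png",np.hstack([a,b]))
```

```text
t 5.35 p [ 0.5491 -0.179   0.0913] yhead 119.78 tilt [-0.024 -0.006] F [-0.63  0.06 -4.72] M [ 0.009 -0.01   0.044] w 0.0534
shift cm [-0.55  0.53  0.62]
yaw rad -0.004
```

View pics/hov.png

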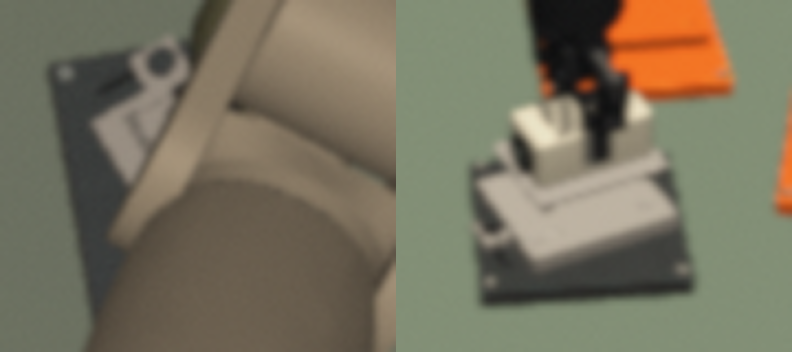

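Side view of the hover: the foot plate's near-left corners are at about (303.9,177.3) and (331.8,166.4), and the seat plate's are at about (302.7,190.9) and (333.4,176.6). I'll turn those into points.

Run:
```python
from h import *
s=env.observe();p=s["position"]
for z in(.064,.068):
    w=ray("side",[(303.9,177.3),(331.8,166.4)],z);d=w[0]-w[1]
    print("foot plate",z,w[:,:2].round(4).tolist(),"len",round(np.linalg.norm(d)*1e3,1),"head",round(np.degrees(np.arctan2(d[1],d[0])),1))
    h=np.radians(29.8);ex=np.array([np.cos(h),np.sin(h)]);ey=np.array([-ex[1],ex[0]])
    o=w.mean(0)[:2]-.041*ey;print(" origin est",o.round(4),"vs tcp in proj axes mm",((o-p[:2])@ex*1e3).round(1),((o-p[:2])@ey*1e3).round(1))
w=ray("side",[(302.7,190.9),(333.4,176.6)],.032);d=w[0]-w[1]
print("seat plate",w[:,:2].round(4).tolist(),np.linalg.norm(d)*1e3,np.degrees(np.arctan2(d[1],d[0])))
# seat plate in unobstructed images: cone-of-plate corner fit, top & side
for n,(x0,x1,y0,y1) in(("top",(345,420,145,220)),("side",(283,343,155,205))):
    t=cv2.imread(f"pics/{n}0.png");k=8
    c=cv2.resize(t[y0:y1,x0:x1],None,fx=k,fy=k,interpolation=cv2.INTER_CUBIC).astype(int)
    m=((c[:,:,2]-c[:,:,1]>=2)&(c[:,:,2]>(112 if n=="top" else 130))).astype(np.uint8)*255
    m=cv2.morphologyEx(m,cv2.MORPH_OPEN,np.ones((85,85),np.uint8) if n=="top" else np.ones((41,41),np.uint8))
    cs,_=cv2.findContours(m,cv2.RETR_EXTERNAL,cv2.CHAIN_APPROX_NONE);h=cv2.convexHull(max(cs,key=cv2.contourArea))
    b=cv2.approxPolyN(h,4,ensure_convex=True).reshape(-1,2).astype(float)
    uv=(b+.5)/k-.5+[x0,y0];w=ray(n,uv,.032)
    print(n,uv.round(1).tolist(),"mid",w.mean(0)[:2].round(4),[round(np.linalg.norm(w[i]-w[(i+1)%4])*1e3,1) for i in range(4)],[round(float(np.degrees(np.arctan2(*(w[(i+1)%4]-w[i])[1::-1]))),1) for i in range(4)])
cone=np.array([[.4973,-.1705,.032]]);h=np.radians(30);R=np.array([[np.cos(h),-np.sin(h)],[np.sin(h),np.cos(h)]])
P=np.r_[cone,[np.r_[cone[0,:2]+R@[.092,0],.032]],[np.r_[cone[0,:2]+R@[.046,-.066],.032]]]
print("pred side px",proj("side",P).round(1).tolist(),"top",proj("top",P).round(1).tolist())
t=cv2.imread("pics/side0.png")[155:205,283:343]
c=cv2.resize(t,None,fx=12,fy=12,interpolation=cv2.INTER_CUBIC).astype(float)
c=np.clip((c-120)*3.5,0,255).astype(np.uint8)
for q in proj("side",P): cv2.drawMarker(c,tuple(int(v) for v in ((q-[283,155]+.5)*12-.5)),(0,0,255),0,8,1)
cv2.imwrite("pics/sidecone.png",c)
```

```text
foot plate 0.064 [[0.5713, -0.1182], [0.4772, -0.1859]] len 115.9 head 35.8
 origin est [ 0.5446 -0.1877] vs tcp in proj axes mm -8.8 -5.0
foot plate 0.068 [[0.5708, -0.1132], [0.4772, -0.1806]] len 115.4 head 35.8
 origin est [ 0.5444 -0.1825] vs tcp in proj axes mm -6.5 -0.4
seat plate [[0.5732, -0.0835], [0.4702, -0.1685]] 133.57347218468047 39.52724058551503
top [[416.4, 191.1], [380.3, 212.2], [351.6, 164.4], [392.1, 151.4]] mid [ 0.556 -0.173] [np.float64(112.9), np.float64(148.8), np.float64(115.6), np.float64(124.8)] [119.5, 29.7, -72.4, -150.3]
side [[334.8, 178.8], [297.9, 190.2], [287.9, 169.9], [320.4, 161.4]] mid [ 0.553  -0.1742] [np.float64(143.2), np.float64(120.7), np.float64(129.5), np.float64(114.9)] [29.2, -67.4, -153.0, 119.2]
pred side px [[325.8, 176.0], [302.6, 183.3], [306.2, 169.4]] top [[384.8, 201.4], [366.8, 172.0], [396.7, 174.3]]
```

View pics/sidecone.png

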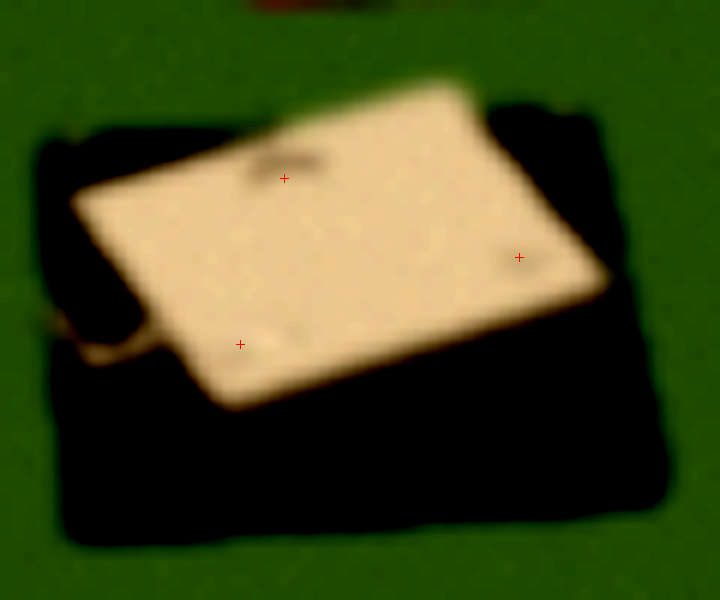

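The markers predicted at (0.4973,-0.1705) with heading 30° land on the cone, groove and flat in both views. I'll align over them.

Emit:
carry_out(
  rows=[
    {"tx": -0.5,"ty": 0.45,"tz": 0.2,"yaw": -0.004},
    {"tx": 0,"ty": 0,"tz": 0,"yaw": 0},
  ],
)

```text
time_s: 5.65
position: [0.5522, -0.1723, 0.0929]
tool_rot: [[-0.865, -0.501, -0.02], [-0.501, 0.865, -0.008], [0.021, 0.003, -1.0]]
ft_force: [0.7, -0.3, -5.8]
grip_width: 0.0534
```

```bash
python3 -c "
from h import *
st(.5516,-.1717,.080,120)"
```

```text
t 5.65 p [ 0.5522 -0.1723  0.0929] yhead 120.08 tilt [-0.0196 -0.0084] F [ 0.66 -0.35 -5.82] M [ 0.013 -0.073  0.006] w 0.0534
shift cm [-0.    0.08  1.3 ]
yaw rad 0.001
```

Run:
```python
from h import *
I=env.get_image("side")[:,:,::-1].copy();cv2.imwrite("pics/side3.png",I)
x0,x1,y0,y1,k=285,340,138,182,8
c=cv2.resize(I[y0:y1,x0:x1],None,fx=k,fy=k,interpolation=cv2.INTER_CUBIC).astype(int)
m=(c[:,:,2]>178).astype(np.uint8)*255
m=cv2.morphologyEx(m,cv2.MORPH_OPEN,np.ones((11,11),np.uint8))
cs,_=cv2.findContours(m,cv2.RETR_EXTERNAL,cv2.CHAIN_APPROX_NONE);cs=[q for q in cs if cv2.contourArea(q)>600]
print([cv2.contourArea(q) for q in cs])
b=cv2.approxPolyN(cv2.convexHull(np.vstack(cs)),4,ensure_convex=True).reshape(-1,2).astype(float)
uv=(b+.5)/k-.5+[x0,y0]
s=env.observe();p=s["position"]
for z in(.0156,.0196):
    zz=p[2]+.0227+z-.0156;w=ray("side",uv,zz)
    h=np.radians(30);e=np.array([[np.cos(h),np.sin(h)],[-np.sin(h),np.cos(h)]])
    print(round(zz,4),((w[:,:2]-p[:2])@e.T*1e3).round(1).tolist(),(e@(w.mean(0)[:2]-p[:2])*1e3).round(1))
o=c.clip(0,255).astype(np.uint8);cv2.polylines(o,[np.int32(b)],True,(0,0,255),1)
# predicted top face at offset 0
q=np.array([[52,27],[-52,27],[-52,-27],[52,-27]])/1e3
W=np.c_[q@e+p[:2],np.full(4,p[2]+.0227)];u=(proj("side",W)-[x0,y0]+.5)*k-.5
cv2.polylines(o,[np.int32(u)],True,(255,0,0),1)
cv2.imwrite("pics/m3.png",o)
```

```text
[14699.0, 3980.5, 4856.5, 1344.5, 16496.0]
0.116 [[5.4, 153.9], [127.3, 92.7], [-19.3, -118.1], [-157.0, -49.1]] [-10.9  19.8]
0.12 [[7.8, 158.2], [129.1, 97.3], [-16.8, -112.6], [-153.8, -43.9]] [-8.4 24.7]
```

View pics/m3.png

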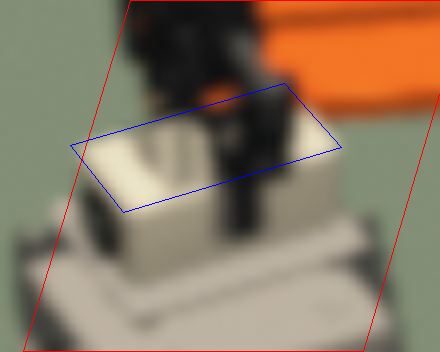

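Blue marks the predicted case top. The real one sits within about 1 px (roughly 1–2 mm) of it, so the hold is as planned. I'll descend by feel.

Emit:
carry_out(
  rows=[
    {"tx": 0,"ty": 0.05,"tz": 0.6,"yaw": 0},
    {"tx": 0,"ty": 0,"tz": 0.3,"yaw": 0},
    {"tx": 0,"ty": 0,"tz": 0.1,"yaw": 0},
  ],
)

```text
time_s: 6.0
position: [0.5524, -0.1721, 0.0839]
tool_rot: [[-0.865, -0.502, -0.017], [-0.502, 0.865, -0.01], [0.02, -0.001, -1.0]]
ft_force: [-0.2, 0.4, -4.5]
grip_width: 0.0533
```

```bash
python3 -c "
from h import *
st(.5516,-.1717,.077,120)"
```

```text
t 6.0 p [ 0.5524 -0.1721  0.0839] yhead 120.14 tilt [-0.0167 -0.0104] F [-0.16  0.45 -4.49] M [ 0.013 -0.016 -0.014] w 0.0533
shift cm [0.03 0.08 0.69]
yaw rad 0.003
```

Emit:
carry_out(
  rows=[
    {"tx": 0.03,"ty": 0.06,"tz": 0.2,"yaw": 0},
    {"tx": 0,"ty": 0.02,"tz": 0.2,"yaw": 0},
    {"tx": 0,"ty": 0,"tz": 0.1,"yaw": 0},
  ],
)

```text
time_s: 6.3
position: [0.5515, -0.1716, 0.0784]
tool_rot: [[-0.865, -0.502, -0.017], [-0.502, 0.865, -0.01], [0.02, -0.0, -1.0]]
ft_force: [-0.4, 0.1, -5.1]
grip_width: 0.0534
```

```bash
python3 -c "
from h import *
st(.5516,-.1717,.075,120)"
```

```text
t 6.3 p [ 0.5515 -0.1716  0.0784] yhead 120.15 tilt [-0.0169 -0.0103] F [-0.41  0.14 -5.11] M [ 0.036 -0.061 -0.023] w 0.0534
shift cm [-0.01 -0.01  0.34]
yaw rad 0.003
```

Emit:
carry_out(
  rows=[
    {"tx": 0,"ty": 0,"tz": 0.15,"yaw": 0},
    {"tx": 0,"ty": 0,"tz": 0.1,"yaw": 0},
  ],
)

```text
time_s: 6.5
position: [0.5515, -0.1717, 0.0756]
tool_rot: [[-0.865, -0.502, -0.017], [-0.502, 0.865, -0.01], [0.02, -0.0, -1.0]]
ft_force: [-0.5, 0.4, -4.8]
grip_width: 0.0533
```

Emit:
carry_out(
  rows=[
    {"tx": 0,"ty": 0,"tz": 0.15,"yaw": 0},
  ],
)

```text
time_s: 6.6
position: [0.5515, -0.1718, 0.0741]
tool_rot: [[-0.865, -0.502, -0.017], [-0.502, 0.865, -0.01], [0.02, -0.001, -1.0]]
ft_force: [0.7, 0.5, -5.0]
grip_width: 0.0532
```

```bash
python3 -c "
from h import *
st(.5516,-.1717,.0705,120)"
```

```text
t 6.6 p [ 0.5515 -0.1718  0.0741] yhead 120.14 tilt [-0.0168 -0.0104] F [ 0.74  0.51 -5.05] M [ 0.066 -0.012  0.005] w 0.0532
shift cm [-0.02  0.    0.36]
yaw rad 0.002
```

Emit:
carry_out(
  rows=[
    {"tx": 0,"ty": 0,"tz": 0.12,"yaw": 0},
  ],
)

```text
time_s: 6.7
position: [0.5515, -0.1718, 0.0728]
tool_rot: [[-0.865, -0.502, -0.017], [-0.502, 0.865, -0.01], [0.02, -0.001, -1.0]]
ft_force: [-0.5, -0.2, -4.9]
grip_width: 0.0533
```

Emit:
carry_out(
  rows=[
    {"tx": 0,"ty": 0,"tz": 0.1,"yaw": 0},
  ],
)

```text
time_s: 6.8
position: [0.5515, -0.1718, 0.0717]
tool_rot: [[-0.865, -0.502, -0.017], [-0.502, 0.865, -0.01], [0.02, -0.001, -1.0]]
ft_force: [-0.2, -0.4, -5.3]
grip_width: 0.0537
```

```bash
python3 -c "
from h import *
st(.5516,-.1717,.0705,120)"
```

```text
t 6.8 p [ 0.5515 -0.1718  0.0717] yhead 120.14 tilt [-0.0168 -0.0104] F [-0.23 -0.44 -5.28] M [ 0.006 -0.063 -0.016] w 0.0537
shift cm [-0.02  0.01  0.12]
yaw rad 0.002
```

Emit:
carry_out(
  rows=[
    {"tx": 0,"ty": 0,"tz": 0.1,"yaw": 0},
  ],
)

```text
time_s: 6.9
position: [0.5515, -0.1718, 0.0706]
tool_rot: [[-0.865, -0.502, -0.017], [-0.502, 0.865, -0.01], [0.02, -0.001, -1.0]]
ft_force: [-0.0, 0.2, -3.3]
grip_width: 0.0535
```

Emit:
carry_out(
  rows=[
    {"tx": 0,"ty": 0,"tz": 0.1,"yaw": 0},
  ],
)

```text
time_s: 7.0
position: [0.5513, -0.1715, 0.0698]
tool_rot: [[-0.865, -0.502, -0.017], [-0.502, 0.865, -0.01], [0.02, 0.0, -1.0]]
ft_force: [-1.6, 4.3, 3.5]
grip_width: 0.0535
```

```bash
python3 -c "
from h import *
st(.5516,-.1717,.0705,120)"
```

```text
t 7.0 p [ 0.5513 -0.1715  0.0698] yhead 120.14 tilt [-0.0171 -0.0097] F [-1.58  4.29  3.52] M [ 0.92   0.601 -0.027] w 0.0535
shift cm [-0.01 -0.03 -0.07]
yaw rad 0.002
```

Contact comes at z≈0.0706. The force points towards the projector's left and the moment fits the cone ball, so that ball is on the right-hand wall of the cone. I'll ease left while keeping the pressure light.

Emit:
carry_out(
  rows=[
    {"tx": -0.02,"ty": 0.12,"tz": 0.0,"yaw": 0},
  ],
)

```text
time_s: 7.1
position: [0.5511, -0.1706, 0.07]
tool_rot: [[-0.865, -0.502, -0.016], [-0.502, 0.865, -0.01], [0.019, -0.001, -1.0]]
ft_force: [0.8, -1.7, -3.0]
grip_width: 0.0531
```

```bash
python3 -c "
from h import *
st()"
```

```text
t 7.1 p [ 0.5511 -0.1706  0.07  ] yhead 120.13 tilt [-0.0163 -0.0104] F [ 0.84 -1.75 -2.99] M [-0.288 -0.138 -0.098] w 0.0531
```

Emit:
carry_out(
  rows=[
    {"tx": 0,"ty": 0,"tz": 0.08,"yaw": 0},
  ],
)

```text
time_s: 7.2
position: [0.5514, -0.1708, 0.0697]
tool_rot: [[-0.865, -0.502, -0.015], [-0.502, 0.865, -0.011], [0.019, -0.002, -1.0]]
ft_force: [-2.0, 0.5, 4.4]
grip_width: 0.0535
```

```bash
python3 -c "
from h import *
st()"
```

```text
t 7.2 p [ 0.5514 -0.1708  0.0697] yhead 120.12 tilt [-0.0152 -0.011 ] F [-2.01  0.54  4.36] M [ 0.411  0.383 -0.21 ] w 0.0535
```

Emit:
carry_out(
  rows=[
    {"tx": 0.1,"ty": 0,"tz": 0.03,"yaw": 0.015},
  ],
)

```text
time_s: 7.3
position: [0.5506, -0.171, 0.0695]
tool_rot: [[-0.872, -0.488, -0.015], [-0.488, 0.873, -0.01], [0.018, -0.002, -1.0]]
ft_force: [-1.6, 3.2, 0.5]
grip_width: 0.0536
```

```bash
python3 -c "
from h import *
st()"
```

```text
t 7.3 p [ 0.5506 -0.171   0.0695] yhead 119.23 tilt [-0.015  -0.0105] F [-1.59  3.21  0.48] M [0.84  0.046 0.274] w 0.0536
```

Emit:
carry_out(
  rows=[
    {"tx": 0,"ty": 0.05,"tz": 0.05,"yaw": -0.006},
  ],
)

```text
time_s: 7.4
position: [0.5505, -0.1709, 0.0695]
tool_rot: [[-0.87, -0.493, -0.014], [-0.493, 0.87, -0.011], [0.018, -0.003, -1.0]]
ft_force: [0.5, -2.3, 1.6]
grip_width: 0.0536
```

```bash
python3 -c "
from h import *
st()"
```

```text
t 7.4 p [ 0.5505 -0.1709  0.0695] yhead 119.56 tilt [-0.0139 -0.0114] F [ 0.51 -2.27  1.63] M [-0.146 -0.08  -0.008] w 0.0536
```

The cone and groove balls now resist sideways motion, so they are seated. The right-hand flat foot carries no load yet. I'll roll gently right while pressing lightly.

Emit:
carry_out(
  rows=[
    {"tx": 0,"ty": -0.06,"tz": 0.06,"yaw": 0},
  ],
)

```text
time_s: 7.5
position: [0.5507, -0.171, 0.0693]
tool_rot: [[-0.87, -0.493, -0.014], [-0.493, 0.87, -0.011], [0.018, -0.002, -1.0]]
ft_force: [-2.9, 5.7, 7.2]
grip_width: 0.0531
```

```bash
python3 -c "
from h import *
st()"
```

```text
t 7.5 p [ 0.5507 -0.171   0.0693] yhead 119.57 tilt [-0.0141 -0.0107] F [-2.9   5.68  7.15] M [1.32  0.72  0.035] w 0.0531
```

Emit:
carry_out(
  rows=[
    {"tx": 0,"ty": -0.04,"tz": 0.04,"yaw": 0},
    {"tx": 0,"ty": -0.04,"tz": 0.04,"yaw": 0},
    {"tx": 0,"ty": -0.04,"tz": 0.04,"yaw": 0},
    {"tx": 0,"ty": -0.04,"tz": 0.04,"yaw": 0},
  ],
)

```text
time_s: 7.9
position: [0.5507, -0.1711, 0.0692]
tool_rot: [[-0.87, -0.494, -0.015], [-0.494, 0.87, -0.008], [0.017, 0.001, -1.0]]
ft_force: [-2.4, 3.3, 5.8]
grip_width: 0.0531
```

```bash
python3 -c "
from h import *
st()"
```

```text
t 7.9 p [ 0.5507 -0.1711  0.0692] yhead 119.58 tilt [-0.0154 -0.0081] F [-2.39  3.28  5.76] M [ 0.864  0.546 -0.048] w 0.0531
```

Emit:
carry_out(
  rows=[
    {"tx": 0,"ty": -0.04,"tz": 0.04,"yaw": 0},
    {"tx": 0,"ty": -0.04,"tz": 0.04,"yaw": 0},
    {"tx": 0,"ty": -0.04,"tz": 0.04,"yaw": 0},
    {"tx": 0,"ty": -0.04,"tz": 0.04,"yaw": 0},
  ],
)

```text
time_s: 8.3
position: [0.5508, -0.1712, 0.0691]
tool_rot: [[-0.87, -0.494, -0.017], [-0.494, 0.87, -0.006], [0.017, 0.003, -1.0]]
ft_force: [-2.2, 3.2, 5.3]
grip_width: 0.0535
```

```bash
python3 -c "
from h import *
st()"
```

```text
t 8.3 p [ 0.5508 -0.1712  0.0691] yhead 119.58 tilt [-0.0168 -0.0055] F [-2.22  3.24  5.26] M [ 0.888  0.572 -0.037] w 0.0535
```

Emit:
carry_out(
  rows=[
    {"tx": 0,"ty": -0.04,"tz": 0.04,"yaw": 0},
    {"tx": 0,"ty": -0.04,"tz": 0.04,"yaw": 0},
    {"tx": 0,"ty": -0.04,"tz": 0.04,"yaw": 0},
    {"tx": 0,"ty": -0.04,"tz": 0.04,"yaw": 0},
  ],
)

```text
time_s: 8.7
position: [0.5508, -0.1713, 0.0691]
tool_rot: [[-0.869, -0.494, -0.018], [-0.494, 0.87, -0.003], [0.017, 0.006, -1.0]]
ft_force: [-3.0, 3.1, 6.5]
grip_width: 0.0533
```

```bash
python3 -c "
from h import *
st()"
```

```text
t 8.7 p [ 0.5508 -0.1713  0.0691] yhead 119.58 tilt [-0.0181 -0.003 ] F [-3.01  3.07  6.55] M [ 0.87   0.564 -0.029] w 0.0533
```

Emit:
carry_out(
  rows=[
    {"tx": 0,"ty": 0.02,"tz": 0.04,"yaw": 0},
    {"tx": 0,"ty": 0.01,"tz": 0.04,"yaw": 0},
  ],
)

```text
time_s: 8.9
position: [0.5508, -0.1712, 0.0691]
tool_rot: [[-0.869, -0.494, -0.017], [-0.494, 0.87, -0.004], [0.017, 0.005, -1.0]]
ft_force: [-3.0, 1.4, 5.0]
grip_width: 0.0535
```

```bash
cat >> h.py <<'E'
def load(W=5.0,rz=-.2):
    s=env.observe();R=s["tool_rot"];F=s["ft_force"]+[0,0,W];M=s["wrist_torque"]
    ry=(M[0]+rz*F[1])/F[2];rx=(rz*F[0]-M[1])/F[2]
    ex=-R[:2,0];ey=R[:2,1];r=np.array([rx,ry])*1e3
    print("dF",F.round(1),"lat proj x,y",(F[:2]@ex).round(1),(F[:2]@ey).round(1),"load at proj mm",(r@ex).round(1),(r@ey).round(1),"roll",(R[:2,2]@ey).round(4),"pitch",(R[:2,2]@ex).round(4))
E
python3 -c "
from h import *
st();load()"
```

```text
t 8.9 p [ 0.5508 -0.1712  0.0691] yhead 119.59 tilt [-0.0173 -0.0037] F [-3.01  1.37  4.96] M [ 0.542  0.485 -0.026] w 0.0535
dF [-3.   1.4 10. ] lat proj x,y -1.9 2.7 load at proj mm 23.6 17.6 roll 0.0054 pitch -0.0169
```

Emit:
carry_out(
  rows=[
    {"tx": 0,"ty": 0.0,"tz": 0.04,"yaw": 0},
    {"tx": 0,"ty": 0.0,"tz": 0.04,"yaw": 0},
  ],
)

```text
time_s: 9.1
position: [0.5508, -0.1712, 0.0691]
tool_rot: [[-0.869, -0.494, -0.017], [-0.494, 0.87, -0.004], [0.017, 0.005, -1.0]]
ft_force: [-2.6, 2.1, 6.5]
grip_width: 0.0535
```

```bash
python3 -c "
from h import *
st();load()"
```

```text
t 9.1 p [ 0.5508 -0.1712  0.0691] yhead 119.59 tilt [-0.0169 -0.0037] F [-2.61  2.08  6.52] M [ 0.662  0.598 -0.003] w 0.0535
dF [-2.6  2.1 11.5] lat proj x,y -1.2 3.1 load at proj mm 4.8 21.8 roll 0.0051 pitch -0.0165
```

The tool's motion (0.5 mm right, 0.3–0.4 mm down) matches rolling about the cone–groove line without stopping, so the flat foot wasn't touching yet. I'll continue.

Emit:
carry_out(
  rows=[
    {"tx": 0,"ty": -0.05,"tz": 0.04,"yaw": 0},
    {"tx": 0,"ty": -0.05,"tz": 0.04,"yaw": 0},
    {"tx": 0,"ty": -0.05,"tz": 0.04,"yaw": 0},
    {"tx": 0,"ty": -0.05,"tz": 0.04,"yaw": 0},
    {"tx": 0,"ty": -0.05,"tz": 0.04,"yaw": 0},
    {"tx": 0,"ty": -0.05,"tz": 0.04,"yaw": 0},
  ],
)

```text
time_s: 9.7
position: [0.5509, -0.1714, 0.069]
tool_rot: [[-0.869, -0.494, -0.02], [-0.494, 0.87, 0.001], [0.017, 0.01, -1.0]]
ft_force: [-2.1, 2.9, 6.7]
grip_width: 0.0533
```

```bash
python3 -c "
from h import *
st();load(5,-.17)"
```

```text
t 9.7 p [ 0.5509 -0.1714  0.069 ] yhead 119.59 tilt [-0.0196  0.0008] F [-2.07  2.92  6.66] M [ 0.887  0.722 -0.035] w 0.0533
dF [-2.1  2.9 11.7] lat proj x,y -0.4 3.6 load at proj mm -11.1 44.8 roll 0.0104 pitch -0.0166
```

Emit:
carry_out(
  rows=[
    {"tx": 0,"ty": -0.05,"tz": 0.04,"yaw": 0},
    {"tx": 0,"ty": -0.05,"tz": 0.04,"yaw": 0},
    {"tx": 0,"ty": -0.05,"tz": 0.04,"yaw": 0},
    {"tx": 0,"ty": -0.05,"tz": 0.04,"yaw": 0},
    {"tx": 0,"ty": -0.05,"tz": 0.04,"yaw": 0},
    {"tx": 0,"ty": -0.05,"tz": 0.04,"yaw": 0},
  ],
)

```text
time_s: 10.3
position: [0.551, -0.1716, 0.0689]
tool_rot: [[-0.869, -0.494, -0.022], [-0.494, 0.869, 0.005], [0.017, 0.015, -1.0]]
ft_force: [-2.7, 3.9, 7.1]
grip_width: 0.0534
```

```bash
python3 -c "
from h import *
st();load(5,-.17)"
```

```text
t 10.3 p [ 0.551  -0.1716  0.0689] yhead 119.62 tilt [-0.0221  0.0046] F [-2.72  3.93  7.07] M [ 0.762  0.567 -0.042] w 0.0534
dF [-2.7  3.9 12.1] lat proj x,y -0.4 4.8 load at proj mm -3.7 11.1 roll 0.0149 pitch -0.0169
```

Emit:
carry_out(
  rows=[
    {"tx": 0,"ty": -0.05,"tz": 0.04,"yaw": 0},
    {"tx": 0,"ty": -0.05,"tz": 0.04,"yaw": 0},
    {"tx": 0,"ty": -0.05,"tz": 0.04,"yaw": 0},
    {"tx": 0,"ty": -0.05,"tz": 0.04,"yaw": 0},
    {"tx": 0,"ty": -0.05,"tz": 0.04,"yaw": 0},
    {"tx": 0,"ty": -0.05,"tz": 0.04,"yaw": 0},
  ],
)

```text
time_s: 10.9
position: [0.5512, -0.1717, 0.069]
tool_rot: [[-0.868, -0.495, -0.024], [-0.496, 0.868, 0.008], [0.017, 0.019, -1.0]]
ft_force: [-4.0, 4.3, 7.7]
grip_width: 0.0533
```

```bash
python3 -c "
from h import *
st();load(5,-.17)"
```

```text
t 10.9 p [ 0.5512 -0.1717  0.069 ] yhead 119.7 tilt [-0.0242  0.0075] F [-4.01  4.28  7.69] M [ 0.593  0.583 -0.017] w 0.0533
dF [-4.   4.3 12.7] lat proj x,y -1.4 5.7 load at proj mm 1.5 -13.0 roll 0.0185 pitch -0.0173
```

Emit:
carry_out(
  rows=[
    {"tx": 0,"ty": 0.0,"tz": 0.04,"yaw": 0},
    {"tx": 0,"ty": 0.0,"tz": 0.04,"yaw": 0},
    {"tx": 0,"ty": 0.0,"tz": 0.04,"yaw": 0},
  ],
)

```text
time_s: 11.2
position: [0.5512, -0.1716, 0.069]
tool_rot: [[-0.868, -0.496, -0.023], [-0.496, 0.868, 0.007], [0.017, 0.017, -1.0]]
ft_force: [-2.6, 2.6, 5.5]
grip_width: 0.0531
```

```bash
python3 -c "
from h import *
st();load(5,-.17)"
```

```text
t 11.2 p [ 0.5512 -0.1716  0.069 ] yhead 119.73 tilt [-0.0235  0.0065] F [-2.6   2.6   5.51] M [ 0.358  0.385 -0.053] w 0.0531
dF [-2.6  2.6 10.5] lat proj x,y -1.0 3.5 load at proj mm 0.8 -9.6 roll 0.0173 pitch -0.0171
```

The load has moved from the cone–groove line to inside the triangle, so the flat foot is now carrying. A small steady rearward push (-1 N along the lens axis) and the pitch suggest the cone ball still leans on its front wall. I'll ease back.

Emit:
carry_out(
  rows=[
    {"tx": 0.05,"ty": 0.0,"tz": 0.03,"yaw": 0},
    {"tx": 0.05,"ty": 0.0,"tz": 0.03,"yaw": 0},
  ],
)

```text
time_s: 11.4
position: [0.5509, -0.1717, 0.069]
tool_rot: [[-0.868, -0.496, -0.021], [-0.496, 0.868, 0.007], [0.015, 0.016, -1.0]]
ft_force: [0.4, 3.9, 4.8]
grip_width: 0.0537
```

```bash
python3 -c "
from h import *
st();load(5,-.17)"
```

```text
t 11.4 p [ 0.5509 -0.1717  0.069 ] yhead 119.74 tilt [-0.0214  0.0067] F [0.42 3.88 4.75] M [ 0.774 -0.011 -0.06 ] w 0.0537
dF [0.4 3.9 9.8] lat proj x,y 2.3 3.2 load at proj mm 0.4 13.2 roll 0.0164 pitch -0.0152
```

Emit:
carry_out(
  rows=[
    {"tx": 0.05,"ty": 0.0,"tz": 0.03,"yaw": 0},
    {"tx": 0.05,"ty": 0.0,"tz": 0.03,"yaw": 0},
  ],
)

```text
time_s: 11.6
position: [0.5509, -0.1718, 0.0691]
tool_rot: [[-0.868, -0.496, -0.019], [-0.496, 0.868, 0.007], [0.013, 0.016, -1.0]]
ft_force: [1.1, 4.4, 4.8]
grip_width: 0.0535
```

```bash
python3 -c "
from h import *
st();load(5,-.17)"
```

```text
t 11.6 p [ 0.5509 -0.1718  0.0691] yhead 119.73 tilt [-0.0189  0.0071] F [1.07 4.39 4.76] M [ 0.878  0.03  -0.133] w 0.0535
dF [1.1 4.4 9.8] lat proj x,y 3.1 3.3 load at proj mm -12.2 22.4 roll 0.0155 pitch -0.0129
```

Emit:
carry_out(
  rows=[
    {"tx": -0.02,"ty": 0.03,"tz": 0.03,"yaw": 0},
    {"tx": -0.01,"ty": 0.03,"tz": 0.03,"yaw": 0},
  ],
)

```text
time_s: 11.8
position: [0.5509, -0.1715, 0.069]
tool_rot: [[-0.868, -0.496, -0.018], [-0.496, 0.868, 0.006], [0.013, 0.014, -1.0]]
ft_force: [-1.6, 1.3, 6.0]
grip_width: 0.0534
```

```bash
python3 -c "
from h import *
st();load(5,-.17);load(5,-.2)"
```

```text
t 11.8 p [ 0.5509 -0.1715  0.069 ] yhead 119.74 tilt [-0.0184  0.0058] F [-1.6   1.26  5.95] M [ 0.284  0.41  -0.123] w 0.0534
dF [-1.6  1.3 11. ] lat proj x,y -0.8 1.9 load at proj mm -7.9 11.8 roll 0.0142 pitch -0.0131
dF [-1.6  1.3 11. ] lat proj x,y -0.8 1.9 load at proj mm -5.8 6.7 roll 0.0142 pitch -0.0131
```

Emit:
carry_out(
  rows=[
    {"tx": 0,"ty": 0.02,"tz": 0.03,"yaw": 0},
    {"tx": 0,"ty": 0.02,"tz": 0.03,"yaw": 0},
  ],
)

```text
time_s: 12.0
position: [0.5509, -0.1715, 0.0691]
tool_rot: [[-0.868, -0.496, -0.018], [-0.496, 0.868, 0.005], [0.013, 0.013, -1.0]]
ft_force: [-0.4, 2.2, 6.0]
grip_width: 0.0535
```

```bash
python3 -c "
from h import *
st();load(5,-.17);load(5,-.2)"
```

```text
t 12.0 p [ 0.5509 -0.1715  0.0691] yhead 119.73 tilt [-0.0177  0.0049] F [-0.41  2.18  5.99] M [ 0.534  0.374 -0.07 ] w 0.0535
dF [-0.4  2.2 11. ] lat proj x,y 0.7 2.1 load at proj mm -16.6 26.6 roll 0.013 pitch -0.0129
dF [-0.4  2.2 11. ] lat proj x,y 0.7 2.1 load at proj mm -18.6 20.9 roll 0.013 pitch -0.0129
```

The x, y and yaw probes each resist in both directions, so the cone and groove balls are centred. I'll reload the flat foot and verify before letting go.

Emit:
carry_out(
  rows=[
    {"tx": 0,"ty": -0.05,"tz": 0.04,"yaw": 0},
    {"tx": 0,"ty": -0.05,"tz": 0.04,"yaw": 0},
    {"tx": 0,"ty": -0.05,"tz": 0.04,"yaw": 0},
    {"tx": 0,"ty": -0.05,"tz": 0.04,"yaw": 0},
    {"tx": 0,"ty": -0.05,"tz": 0.04,"yaw": 0},
    {"tx": 0,"ty": -0.05,"tz": 0.04,"yaw": 0},
    {"tx": 0,"ty": 0,"tz": 0.03,"yaw": 0},
  ],
)

```text
time_s: 12.7
position: [0.551, -0.1717, 0.069]
tool_rot: [[-0.868, -0.496, -0.02], [-0.496, 0.868, 0.009], [0.013, 0.017, -1.0]]
ft_force: [-1.6, 2.2, 5.1]
grip_width: 0.0532
```

```bash
python3 -c "
from h import *
st();load(5,-.17);load(5,-.2)"
```

```text
t 12.7 p [ 0.551  -0.1717  0.069 ] yhead 119.72 tilt [-0.0203  0.0085] F [-1.56  2.15  5.13] M [ 0.308  0.212 -0.078] w 0.0532
dF [-1.6  2.2 10.1] lat proj x,y -0.3 2.6 load at proj mm 1.7 -7.6 roll 0.0175 pitch -0.0134
dF [-1.6  2.2 10.1] lat proj x,y -0.3 2.6 load at proj mm 2.6 -15.4 roll 0.0175 pitch -0.0134
```

Emit:
carry_out(
  rows=[
    {"tx": 0,"ty": 0.03,"tz": 0.04,"yaw": 0},
    {"tx": 0,"ty": 0.01,"tz": 0.03,"yaw": 0},
  ],
)

```text
time_s: 12.9
position: [0.5509, -0.1716, 0.069]
tool_rot: [[-0.868, -0.496, -0.019], [-0.496, 0.868, 0.007], [0.013, 0.016, -1.0]]
ft_force: [-2.4, 2.8, 5.3]
grip_width: 0.0533
```

```bash
python3 -c "
from h import *
st();load(5,-.17);load(5,-.2)"
```

```text
t 12.9 p [ 0.5509 -0.1716  0.069 ] yhead 119.72 tilt [-0.0193  0.0074] F [-2.36  2.82  5.34] M [ 0.511  0.384 -0.114] w 0.0533
dF [-2.4  2.8 10.3] lat proj x,y -0.7 3.6 load at proj mm 3.0 1.9 roll 0.016 pitch -0.0131
dF [-2.4  2.8 10.3] lat proj x,y -0.7 3.6 load at proj mm 4.9 -8.6 roll 0.016 pitch -0.0131
```

Emit:
carry_out(
  rows=[
    {"tx": 0,"ty": 0.02,"tz": 0.02,"yaw": 0},
    {"tx": 0,"ty": 0.01,"tz": 0.02,"yaw": 0},
  ],
  jaw=1,
  squeeze=20,
)

```text
time_s: 13.1
position: [0.5509, -0.1716, 0.0691]
tool_rot: [[-0.868, -0.496, -0.019], [-0.496, 0.868, 0.007], [0.013, 0.015, -1.0]]
ft_force: [-1.8, 3.8, 6.5]
grip_width: 0.0534
```

```bash
python3 -c "
from h import *
st();load(5,-.17);load(5,-.2)"
```

```text
t 13.1 p [ 0.5509 -0.1716  0.0691] yhead 119.71 tilt [-0.0187  0.0066] F [-1.76  3.76  6.47] M [ 0.463  0.266 -0.106] w 0.0534
dF [-1.8  3.8 11.5] lat proj x,y 0.3 4.1 load at proj mm -5.2 -14.7 roll 0.015 pitch -0.013
dF [-1.8  3.8 11.5] lat proj x,y 0.3 4.1 load at proj mm -6.1 -25.5 roll 0.015 pitch -0.013
```

All three feet carry load, so I'll release.

Emit:
carry_out(
  rows=[
    {"tx": 0,"ty": 0.01,"tz": 0.0,"yaw": 0},
    {"tx": 0,"ty": 0,"tz": -0.05,"yaw": 0},
    {"tx": 0,"ty": 0,"tz": -0.05,"yaw": 0},
    {"tx": 0,"ty": 0,"tz": -0.05,"yaw": 0},
    {"tx": 0,"ty": 0,"tz": -0.05,"yaw": 0},
    {"tx": 0,"ty": 0,"tz": -0.05,"yaw": 0},
    {"tx": 0,"ty": 0,"tz": -0.05,"yaw": 0},
  ],
  jaw=-1,
)

```text
time_s: 13.8
position: [0.5509, -0.1728, 0.0711]
tool_rot: [[-0.868, -0.496, -0.019], [-0.496, 0.868, 0.005], [0.014, 0.014, -1.0]]
ft_force: [-0.7, -0.3, -0.9]
grip_width: 0.0851
```

```bash
python3 -c "
from h import *
st()"
```

```text
t 13.8 p [ 0.5509 -0.1728  0.0711] yhead 119.71 tilt [-0.0193  0.0049] F [-0.66 -0.33 -0.95] M [ 0.072  0.033 -0.115] w 0.0851
```

Emit:
carry_out(
  rows=[
    {"tx": 0,"ty": 0,"tz": -1,"yaw": 0},
    {"tx": 0,"ty": 0,"tz": -2,"yaw": 0},
    {"tx": 0,"ty": 0,"tz": -3,"yaw": 0},
    {"tx": 0,"ty": 0,"tz": -4,"yaw": 0},
    {"tx": 0,"ty": 0,"tz": -4,"yaw": 0},
    {"tx": 0,"ty": 0,"tz": -3,"yaw": 0},
    {"tx": -1,"ty": 3,"tz": 0,"yaw": 0},
    {"tx": -2,"ty": 4,"tz": 0,"yaw": 0},
    {"tx": -2,"ty": 4,"tz": 0,"yaw": 0},
    {"tx": -2,"ty": 4,"tz": 0,"yaw": 0},
    {"tx": -2,"ty": 4,"tz": 0,"yaw": 0},
    {"tx": -2,"ty": 4,"tz": 0,"yaw": 0},
  ],
)

```text
time_s: 15.0
position: [0.5353, 0.0843, 0.2588]
tool_rot: [[-0.873, -0.488, -0.01], [-0.488, 0.873, 0.002], [0.008, 0.007, -1.0]]
ft_force: [0.5, -0.0, -0.2]
grip_width: 0.0853
```

Emit:
carry_out(
  rows=[
    {"tx": -2,"ty": 4,"tz": 0,"yaw": 0},
    {"tx": -2,"ty": 4,"tz": 0,"yaw": 0},
    {"tx": -1,"ty": 2,"tz": 0,"yaw": 0},
    {"tx": 0,"ty": 0,"tz": 0,"yaw": 0},
    {"tx": 0,"ty": 0,"tz": 0,"yaw": 0},
  ],
)

```text
time_s: 15.5
position: [0.5273, 0.2056, 0.2633]
tool_rot: [[-0.869, -0.494, -0.006], [-0.494, 0.869, 0.003], [0.004, 0.006, -1.0]]
ft_force: [1.1, 0.5, -0.3]
grip_width: 0.0854
```

Run:
```python
from h import *
st()
im={}
for n in("top","side"):
    im[n]=env.get_image(n)[:,:,::-1].copy();cv2.imwrite(f"pics/{n}9.png",im[n])
a=cv2.resize(im["top"][143:223,335:425],None,fx=4.4,fy=4.4,interpolation=cv2.INTER_CUBIC)
b=cv2.resize(im["side"][130:210,270:360],None,fx=4.4,fy=4.4,interpolation=cv2.INTER_CUBIC)
# predicted case top at home: origin from cone .4973,-.1705 head 29.9, top z .0285+.065
h=np.radians(29.9);R=np.array([[np.cos(h),-np.sin(h)],[np.sin(h),np.cos(h)]])
o=np.array([.4973,-.1705])+R@[.046,-.028]
q=np.array([[52,27],[-52,27],[-52,-27],[52,-27]])/1e3
W=np.c_[q@R.T+o,np.full(4,.0935)]
for c,n,off in((a,"top",(335,143)),(b,"side",(270,130))):
    cv2.polylines(c,[np.int32((proj(n,W)-off+.5)*4.4)],True,(255,0,0),1)
cv2.imwrite("pics/end.png",np.hstack([a,b]))
```

```text
t 15.5 p [0.5273 0.2056 0.2633] yhead 119.61 tilt [-0.0061  0.003 ] F [ 1.07  0.49 -0.35] M [-0.048 -0.026  0.009] w 0.0854
```

View pics/end.png

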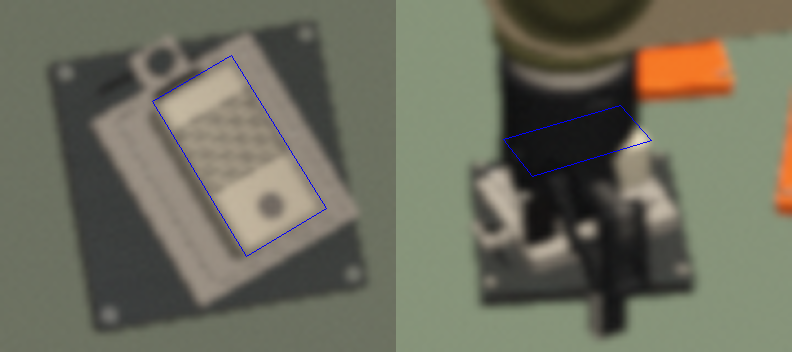

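Top view: the case top falls on the predicted home outline within about 1 px, and the projector is alone and free. The arm blocks the side view, so I'll move it aside for a final height and level check.

Emit:
carry_out(
  rows=[
    {"tx": 2.5,"ty": 3.5,"tz": 0,"yaw": 0},
    {"tx": 2.5,"ty": 3.5,"tz": 0,"yaw": 0},
    {"tx": 2.5,"ty": 3.5,"tz": 0,"yaw": 0},
    {"tx": 2.5,"ty": 3.5,"tz": 0,"yaw": 0},
    {"tx": 2.5,"ty": 3.5,"tz": 0,"yaw": 0},
    {"tx": 0,"ty": 0,"tz": 0,"yaw": 0},
  ],
)

```text
time_s: 16.2
position: [0.3293, 0.2913, 0.2643]
tool_rot: [[-0.877, -0.48, -0.006], [-0.48, 0.878, 0.003], [0.004, 0.005, -1.0]]
ft_force: [0.0, -0.3, -0.3]
grip_width: 0.0855
```

Run:
```python
from h import *
st()
C={}
h=np.radians(29.9);R=np.array([[np.cos(h),-np.sin(h)],[np.sin(h),np.cos(h)]])
o=np.array([.4973,-.1705])+R@[.046,-.028]
q=np.array([[52,27],[-52,27],[-52,-27],[52,-27]])/1e3
out=[]
for n,(x0,x1,y0,y1),th in(("top",(355,425,145,215),150),("side",(285,345,140,195),183)):
    I=env.get_image(n)[:,:,::-1].copy();cv2.imwrite(f"pics/{n}10.png",I);k=8
    c=cv2.resize(I[y0:y1,x0:x1],None,fx=k,fy=k,interpolation=cv2.INTER_CUBIC).astype(int)
    P=proj(n,np.c_[q@R.T+o,np.full(4,.0935)]);u=(P-[x0,y0]+.5)*k-.5
    near=cv2.dilate(cv2.fillConvexPoly(np.zeros(c.shape[:2],np.uint8),np.int32(u),255),np.ones((41,41),np.uint8))
    m=((c[:,:,2]>th)&(c[:,:,2]-c[:,:,0]>=27)).astype(np.uint8)*255&near
    m=cv2.morphologyEx(m,cv2.MORPH_OPEN,np.ones((13,13),np.uint8))
    cs,_=cv2.findContours(m,cv2.RETR_EXTERNAL,cv2.CHAIN_APPROX_NONE);cs=[a for a in cs if cv2.contourArea(a)>1000]
    b=cv2.approxPolyN(cv2.convexHull(np.vstack(cs)),4,ensure_convex=True).reshape(-1,2).astype(float)
    uv=(b+.5)/k-.5+[x0,y0];w=ray(n,uv,.0935);C[n]=uv
    print(n,uv.round(1).tolist(),"mid",w.mean(0)[:2].round(4),"want",o.round(4),[round(np.linalg.norm(w[i]-w[(i+1)%4])*1e3,1) for i in range(4)],[round(float(np.degrees(np.arctan2(*(w[(i+1)%4]-w[i])[1::-1]))),1) for i in range(4)])
    d=c.clip(0,255).astype(np.uint8);cv2.polylines(d,[np.int32(b)],True,(0,0,255),1);cv2.polylines(d,[np.int32(u)],True,(255,0,0),1)
    out.append(cv2.resize(d,(390,int(d.shape[0]*390/d.shape[1]))))
H=max(i.shape[0] for i in out)
cv2.imwrite("pics/fin.png",np.hstack([cv2.copyMakeBorder(i,0,H-i.shape[0],0,0,cv2.BORDER_CONSTANT) for i in out]))
```

```text
t 16.2 p [0.3293 0.2913 0.2643] yhead 118.66 tilt [-0.0062  0.0026] F [ 0.   -0.31 -0.33] M [-0.008 -0.001  0.006] w 0.0855
top [[390.6, 200.2], [370.1, 166.4], [387.1, 156.2], [407.9, 190.2]] mid [ 0.5501 -0.1718] want [ 0.5511 -0.1718] [np.float64(99.6), np.float64(51.2), np.float64(100.9), np.float64(51.2)] [29.7, -59.2, -150.3, 119.2]
side [[301.8, 170.6], [294.6, 161.4], [320.4, 153.9], [328.4, 162.3]] mid [ 0.5484 -0.1682] want [ 0.5511 -0.1718] [np.float64(58.4), np.float64(101.1), np.float64(57.0), np.float64(102.8)] [-59.6, -150.3, 122.1, 30.5]
```

View pics/fin.png

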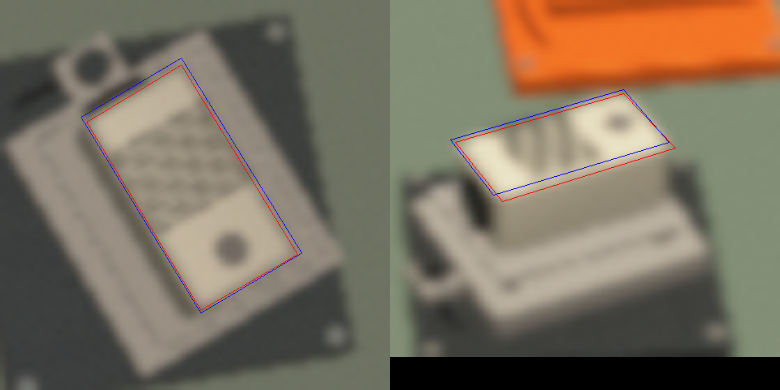

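```bash
python3 -c "
from h import *
a=cv2.imread('pics/top0.png');b=cv2.imread('pics/top10.png')
for nm,(x,y,r) in dict(tin=(329,97,24),tray=(149,184,40),die=(319,242,8)).items():
    d=cv2.absdiff(a[y-r:y+r,x-r:x+r],b[y-r:y+r,x-r:x+r]).max(2);print(nm,d.max(),d.mean().round(2))
env.close_job()"
```

```text
tin 7 4.19
tray 8 3.91
die 7 4.13
the job is handed in; nothing more can be done
```

The projector is back on the dark steel mount's seat plate, and the job was handed in at about 16 s of the 58 s allowed. No verdict was given. I gripped it across the case and lifted it off the pad. I set it down by feel: cone, then groove, then a gentle roll onto the flat, and let go with all three feet down.

**What the last checks showed**
- **Seating before release:** the cone and groove balls resisted small pushes both ways in x, y and yaw. The load centre lay inside the three-foot triangle, so the flat foot was carrying.
- **Force:** the highest reading was about 14 N, under the 15 N limit. I read the force mostly at the end of each move, so a brief peak between readings could have been missed.
- **Final pictures:** the heading is about 29.8°, against about 29.9° for the plate. The top view puts the case within 1 mm of the predicted home position. The side view shows it level with or slightly below the predicted height, not 3.5 mm high as a ball on the plate's face would leave it.
- **Other objects:** the tin, tray and die look unchanged in the top view.

**What disagreed**
- The gripper had to roll about 0.8° more than at the grasp before the flat foot took load; I put that down to play in the grip.
- The side camera reads the case about 4 mm away from the top camera's position, more than the 2 mm calibration.
- The pictures cannot confirm seating finer than about 1 mm; that rests on the force readings.

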